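Set the push-to-turn current dial on a drone battery charger and start it

ROBOT

A 6-joint arm with a two-finger parallel gripper is mounted at the origin on the work surface; the furniture and walls round the work are solid. World frame = base frame: x ahead of the robot, y to its left, z up, the work surface at z = 0. Lengths are in m, angles in rad, forces in N, time in s.
With the tool pointing down it reaches from about 0.275 to 0.825 m from the base axis. Payload 5.2 kg.
Tool frame: the origin (TCP) lies on the centre line of the jaws, within the pads' length; the fingertips stand tips_ahead ahead of it and the grasp point (between the pads) lies 5 mm behind it (tips_ahead is the distance from the TCP to the fingertips, in m); z points along the fingers, y is the line along which they close (so a half turn about z gives the same grasp; the last joint's range is limited). The gripper opens to 93 mm and grips with 3 to 60 N. Pads are 15 mm wide; open, the fingers measure 128 mm over their backs; the gripper's body (75 mm by 188 mm) begins 65 mm behind the grasp point.
Start: joints at [1.012, 0.259, 1.535, -0, 1.348, -0.203], TCP at [0.192, 0.516, 0.233] pointing down, gripper open.
Joint ranges: [-3.14, 3.14], [-0.91, 2.08], [0.19, 2.58], [-1.22, 4.36], [0.22, 2.71], [-3.12, 3.12]. Speed limits (rad/s): [2.57, 2.57, 3.14, 3.14, 3.14, 3.14].

INTERFACE

Orientations are given as a unit quaternion [x, y, z, w].
In Python, from plant import move_pose, movel, move_joints, set_gripper, hold, inverse_kinematics, sense, grab_frame, PlanningError, sign_off, tips_ahead gives the robot as it stands. Calls block until the motion is done:
- move_pose(position, orientation): joint-space move of the TCP to a pose.
- movel(position, vel=0.15, attitude=None, stop_force=None): straight line of the TCP; attitude=None keeps the orientation; vel is the mean speed in m/s. With stop_force (N) it stops when the force on the tool has changed by that much, and returns True; else False.
- move_joints(angles): joint-space move.
- set_gripper(opening): finger opening in m; the grip force is fixed at half the most; returns when the fingers have stopped.
- hold(seconds).
- inverse_kinematics(position, orientation): joint angles nearest the present ones, or None.
- sense(): the state.
- grab_frame(name): name is "scene" or "top" or "wrist"; returns a dict with "pixels" (384x512x3 uint8, red, green, blue), "camera_matrix" (3x3 intrinsics, pixels), "rvec" (rotation vector, rad) and "tvec" (3), from world to camera coordinates, as OpenCV has them; the wrist camera has in their place "tool_from_camera" (4x4, takes a point from camera to tool coordinates, whose origin is the TCP and whose axes are the flange's). Camera axes: x right, y down, z forward; pixel columns grow to the right and rows downward; lengths in m; the calibration is good to about 2 mm. A picture is of the moment at which its call begins: read the wrist's pose just before it. There is no depth.
A pose or a line that the arm cannot do raises PlanningError and nothing moves.
- sign_off(): hands the job in; it is judged then, once.
The state is a dict: "clock": time; "joint_pos": joint angles; "joint_velocities": joint speeds; "joint_efforts": joint torques, N m; "eef_pos": TCP position; "tool_rot": TCP orientation; "force": force on the tool from outside, world axes, zero at the start; "torque": the same for the moment, N m; "width": finger opening in m; "grasp_force": force on a finger pad.
Only numpy, scipy, OpenCV 4.12 (cv2) and the standard library are available. Lean on these libraries where they do the work, as an engineer would, in place of code of your own. Each camera call takes 0.05 s, during which the arm holds its last target. There are 200 camera calls.

TASK

Set the charge current on the bench battery charger: push the black dial gently down to free its lock, turn it clockwise, click by click, to step six counted from the red zero tick without running past it, and let it spring back up. Never strain the dial: do not force it round while it is locked and do not ram it against its bottom. Then press the green start key, and leave the other things on the bench alone.

Things in the scene. Friction and masses are not known exactly. Their poses are not given: they have to be found in the camera images.
- charger: the bench charger, fixed: a grey box 130 x 200 x 45 mm with a black top panel; origin at the centre of its underside, x from its front (socket) edge to its far edge, y to its left. Dial on the left half, green start key on the right half, their axes 102 mm apart; all other panel parts are flat.
- dial_axis (a point): point on the dial's vertical axis at the charger's flat top face; axes as the charger's. The dial is a round black fluted knob 40 mm in diameter with an orange pointer line on its silver top; while up, its top stands 55 mm above this point and its fluted side can be gripped from 4 mm upwards. Under it lies a silver collar 55 mm wide, 3 mm high. Pushed down, the knob sinks through the collar by up to 17 mm.
- zero_tick (a point): middle of the red tick (step 0) on the panel, 36 mm from the dial axis. Ten ticks stand round the dial, one per click, 18 degrees apart: the long red one is step 0, the nine white ones are steps 1 to 9, clockwise seen from above. The pointer shows the step.
- dial (a joint): angle of the dial, rad, growing clockwise seen from above; step k lies at k x 0.3142 (18 degrees), step 6 at 1.885. It clicks firmly into each step (about 0.15 N m to get over) and starts at step 2, 3 or 4. While the knob is up it is locked (about 1.5 degrees of play); pushed down it turns; let go at a step, it springs up and locks.
- lock_plate: lock of the dial, fixed in the charger (seen: the silver collar); origin as dial_axis. Pushing the knob: first 0 to 12 mm of soft slack (under 2.5 N; how much differs and is not measured), then a firm spring: about 4 N to start, 8 N 3 mm on, where the lock comes free, 9.5 N 4.2 mm on, at a hard bottom. Over 10 N on lock teeth or bottom strains it (19 N of push in all, or turning hard while locked).
- start_key_top (a point): centre of the top of the round green start key, 26 mm in diameter, on the right part of the charger's top panel; it is pressed straight down
- start_key (a joint): travel of the start key, 0 = up, 0.006 m = fully down; a spring brings it back up; about 5 N presses it fully down
- lipo_a: flat silver battery cell with leads, 29 x 95 x 9 mm, lying behind the charger; a bystander; origin at the centre of its underside
- lipo_b: flat silver battery cell with leads, 29 x 100 x 9 mm, lying behind the charger; a bystander; origin at the centre of its underside
- driver_red: red screwdriver, 130 mm long, lying left of the charger near the bench's left edge; a bystander; origin at the centre of its underside

How it is judged:
On the way, in this order (a step that is already met when the one before it is completed fails the run):
1. the dial stands at step six (value of joint dial between 1.8 and 1.97 rad), for 0.3 s.
2. the start key is pressed down (value of joint start_key above 0.004 m), for 0.05 s.
At the end, for the whole second after the job is handed in: the dial rests at step six (1.885 rad, within 0.085 rad) and the start key, having been pressed at least 4 mm after that, is up again (all of step 1 and value of joint start_key below 0.002 m); the robot touches nothing.
It fails at once if the dial is strained: more than 10 N on its lock teeth or its bottom stop (contact force between lock_plate and anything else above 10 N).
It fails at once if the dial runs past step six (more than half a click) (value of joint dial above 2.04 rad).
It fails at once if the start key is pressed while the dial is not at step six (value of joint start_key above 0.004 m and not (value of joint dial between 1.8 and 1.97 rad)).
It fails at once if a bystander is moved by more than 20 mm (distance of any of lipo_a, lipo_b, driver_red from where it was at the start of the episode above 0.02 m).
It also fails if it takes over 67 s, if anything falls off the work surface, if the arm or the gripper's body presses on something with over 40 N, if the wrist force passes 120 N, or if a joint passes its speed limit or range.

## Working session

There is one attempt and no reset: what is moved stays moved. The work goes in short steps, each a Python script; the robot and the scene stay as the last script left them, time stands still between calls to the robot, and variables do not carry over. Pictures are saved under pics/ and viewed, at most 10 in all, crops included, and the job is handed in when it is done.

```bash
mkdir -p pics; python3 - <<'E'
from plant import *
import cv2,numpy as np
for n in("top","scene"):
    f=grab_frame(n); cv2.imwrite(f"pics/{n}0.png",cv2.resize(f["pixels"][:,:,::-1],(800,600)) if n=="scene" else f["pixels"][:,:,::-1])
    np.savez(f"pics/{n}0.npz",**f)
s=sense();print(s, tips_ahead() if callable(tips_ahead) else tips_ahead)
E
```

```text
{'clock': 0.1, 'joint_pos': array([ 1.01218136e+00,  2.59255563e-01,  1.53592333e+00, -3.08982627e-05,
        1.34801548e+00, -2.02772717e-01]), 'joint_velocities': array([-3.86351186e-05, -9.04170426e-04, -3.53250331e-03,  2.45941124e-03,
       -1.41619925e-03, -2.16648216e-03]), 'joint_efforts': array([ 8.80716634e-04, -4.38208795e+01, -2.84646749e+01,  7.18865753e-02,
        3.61177570e-02, -8.67881613e-05]), 'eef_pos': array([0.19133759, 0.5151612 , 0.23192886]), 'tool_rot': array([ 1.76980473e-01,  9.84214037e-01, -7.49119397e-04, -2.83584392e-04]), 'force': array([ 0.90793851, -0.08262676,  0.69450171]), 'torque': array([-0.02801878, -0.02405458, -0.0218891 ]), 'grasp_force': 0.0, 'width': 0.09284245984946742} 0.014
```

View pics/top0.png

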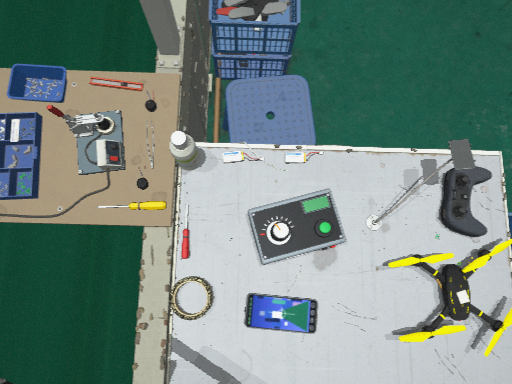

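View pics/scene0.png

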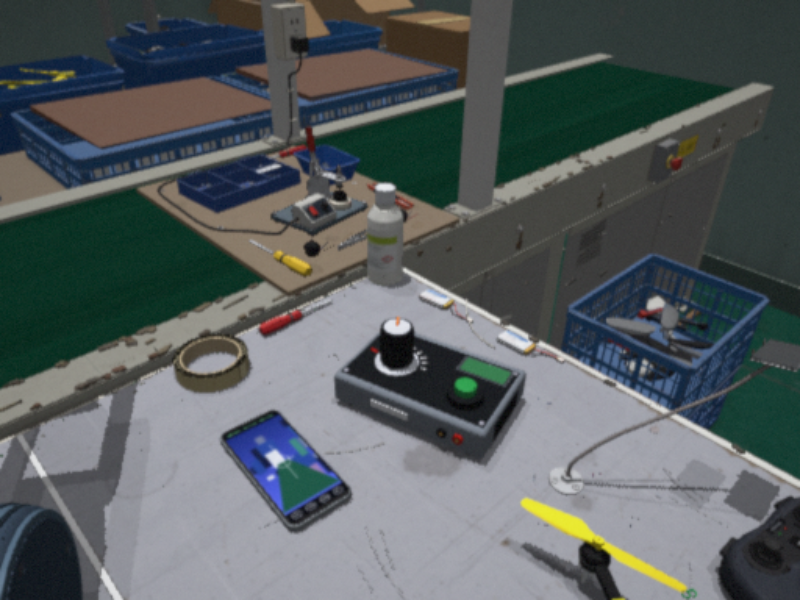

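The top view shows the charger with its dial at (279,232), the red tick near (262,229) and the green key at (325,228). The cells are behind it at (233,157) and (296,157), and the red driver is at (186,235). The scene view agrees.

```bash
cat > h.py <<'E'
from plant import *
import cv2,numpy as np
from scipy.spatial.transform import Rotation as R
def cam(name):
    s=sense(); f=grab_frame(name)
    if name=="wrist":
        T=np.eye(4);T[:3,:3]=R.from_quat(s["tool_rot"]).as_matrix();T[:3,3]=s["eef_pos"]
        M=T@f["tool_from_camera"]
    else:
        M=np.eye(4);r=cv2.Rodrigues(np.array(f["rvec"],float))[0];M[:3,:3]=r.T;M[:3,3]=-r.T@np.ravel(f["tvec"])
    return f["pixels"],np.array(f["camera_matrix"]),M
def ray(uv,K,M,z):
    d=M[:3,:3]@np.linalg.solve(K,[uv[0],uv[1],1]);o=M[:3,3]
    return o+d*(z-o[2])/d[2]
def proj(p,K,M):
    q=K@(M[:3,:3].T@(np.array(p)-M[:3,3]));return q[:2]/q[2]
E
python3 - <<'E'
from h import *
p,K,M=cam("top")
print(M[:3,3])
for n,uv,z in(("dialtop",(280,231),.1),("key",(325,228),.055),("red",(262,229),.045),("A",(225,157),.0),("B",(290,157),0),("drv",(185,245),0)):print(n,ray(uv,K,M,z))
f=grab_frame("wrist");print(f["tool_from_camera"],f["camera_matrix"])
cv2.imwrite("pics/w0.png",f["pixels"][:,:,::-1])
E
```

```text
[0.41899997 0.23078279 0.9244236 ]
dialtop [0.50196507 0.15123669 0.1       ]
key [0.51579139 0.04511687 0.055     ]
red [0.51105042 0.18702504 0.045     ]
A [0.69194837 0.2793357  0.        ]
B [0.69651581 0.11827604 0.        ]
drv [0.47328444 0.36655954 0.        ]
[[ 4.85915953e-04 -9.65918467e-01 -2.58846053e-01  7.15897723e-02]
 [ 9.99999846e-01  5.39136971e-04 -1.34622406e-04 -7.44917418e-04]
 [ 2.69587745e-04 -2.58845947e-01  9.65918580e-01 -1.51631806e-01]
 [ 0.00000000e+00  0.00000000e+00  0.00000000e+00  1.00000000e+00]] [[338.49635721   0.         252.04224102]
 [  0.         338.49635721 192.77944178]
 [  0.           0.           1.        ]]
```

View pics/w0.png

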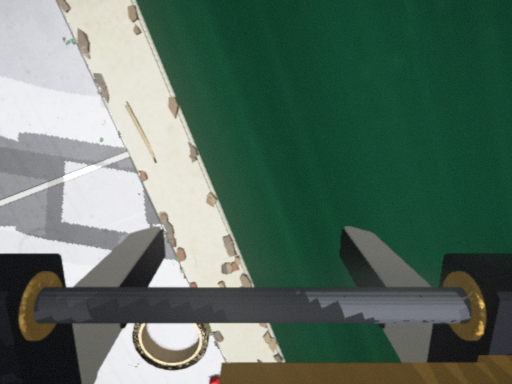

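The wrist camera looks past the fingers. The useful image area is rows below about 225, and only the tape at (170,340) is in view. Next I'll look at the charger from close up.

```bash
cat >> h.py <<'E'
def down(yawdeg):
    return (R.from_euler("z",yawdeg,degrees=True)*R.from_euler("x",180,degrees=True)).as_quat()
E
python3 - <<'E'
from h import *
move_pose([0.57,0.10,0.26],down(180))
p,K,M=cam("wrist"); np.savez("pics/w1.npz",p=p,K=K,M=M)
cv2.imwrite("pics/w1.png",cv2.resize(p[:260,100:500,::-1],(800,520),interpolation=cv2.INTER_CUBIC))
print(sense()["joint_pos"],sense()["clock"],M[:3,3])
hsv=cv2.cvtColor(p,cv2.COLOR_RGB2HSV)
g=cv2.inRange(hsv,(45,120,60),(80,255,255)); r=cv2.inRange(hsv,(0,150,90),(6,255,255))|cv2.inRange(hsv,(174,150,90),(180,255,255)); o=cv2.inRange(hsv,(7,120,120),(22,255,255))
for n,m in(("g",g),("r",r),("o",o)):
    c,l,st,ce=cv2.connectedComponentsWithStats(m)
    for i in range(1,c):
        if st[i,4]>8:print(n,st[i],ce[i].round(1),ray(ce[i],K,M,{"g":.055,"r":.045,"o":.1}[n]).round(4))
E
```

```text
[-1.74141262e-02  2.94099136e-01  1.41968533e+00  2.63902581e-04
  1.42789393e+00 -1.58945901e+00] 2.275 [0.4978924  0.10003428 0.41163331]
g [188 110  26  26 533] [200.3 122.3] [0.518  0.0466 0.055 ]
g [193 163  53  28 483] [211.4 178. ] [0.577  0.0563 0.055 ]
g [ 66 281  10   6  22] [ 71.3 282.4] [ 0.7025 -0.1118  0.055 ]
g [150 282   7   5  18] [153.1 284.5] [ 0.7052 -0.016   0.055 ]
g [168 282   5   5  11] [169.6 284.3] [0.7049 0.0035 0.055 ]
g [173 282   7   5  15] [175.5 283.7] [0.7041 0.0104 0.055 ]
g [188 282   4   5   9] [189.9 283.4] [0.7037 0.0273 0.055 ]
g [202 283   4   4   9] [203.3 284.4] [0.705  0.0431 0.055 ]
g [137 325  22  21 137] [147.6 336.2] [ 0.7762 -0.0281  0.055 ]
g [186 325   4   6  13] [187.9 327.3] [0.7634 0.0222 0.055 ]
g [194 324  24  15 100] [207.2 330. ] [0.7672 0.0455 0.055 ]
g [128 326   6   5   9] [130.6 328.1] [ 0.7647 -0.0479  0.055 ]
g [129 333   4   5  11] [130.5 335.1] [ 0.7746 -0.049   0.055 ]
g [170 333   6   5  11] [172.4 334.8] [0.7742 0.0025 0.055 ]
g [174 334  15  15  55] [181.  341.4] [0.7836 0.0127 0.055 ]
g [124 339  14   9  36] [131.2
[... 749 characters left out ...]
[ 0.8209 -0.0419  0.055 ]
g [194 364   6   7  14] [196.5 367.8] [0.8228 0.0302 0.055 ]
g [186 366   5   4   9] [187.8 367.8] [0.8228 0.0192 0.055 ]
g [174 369   5   7  12] [176.2 371.8] [0.829  0.0041 0.055 ]
r [478  51  20  47 625] [487.3  73.3] [0.469  0.3411 0.045 ]
r [175  81  10   5  22] [179.4  82.8] [0.4787 0.0251 0.045 ]
r [475 100  13  15 161] [481.1 107. ] [0.5025 0.3406 0.045 ]
r [329 103  11   5  37] [333.8 104.8] [0.5005 0.1858 0.045 ]
r [269 350  18   1  18] [277.5 350. ] [0.8044 0.1331 0.045 ]
o [308 112  15  16  59] [315.2 119.9] [0.5133 0.157  0.1   ]
o [ 27 287   3   3   9] [ 28. 288.] [ 0.6832 -0.1306  0.1   ]
o [ 21 291   7  19  68] [ 24.  300.5] [ 0.6979 -0.1372  0.1   ]
```

View pics/w1.png

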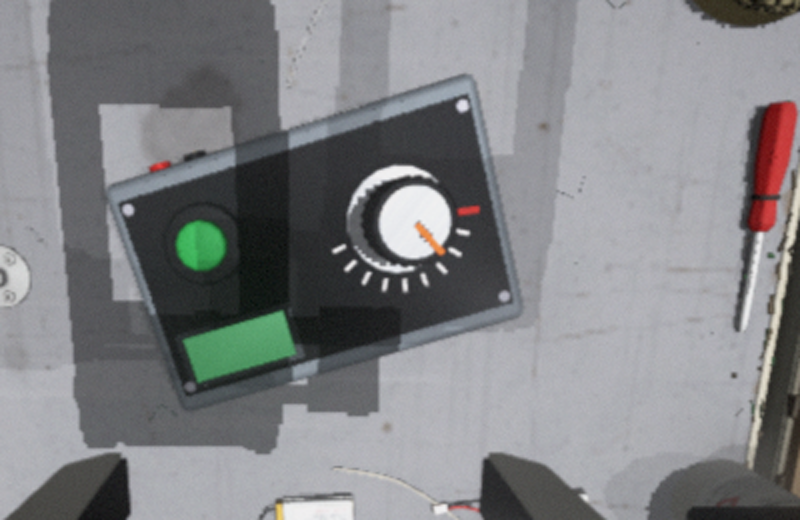

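The charger is rotated about 15°. The knob's silver top is at about (307,110) in full-frame pixels, the collar at (300,109), the red tick at (334,105), the pointer tip at (321,126) and the key at (200,122). I'll compute the axis and the pointer angle from these.

```bash
python3 - <<'E'
from h import *
d=np.load("pics/w1.npz");p,K,M=d["p"],d["K"],d["M"]
hsv=cv2.cvtColor(p,cv2.COLOR_RGB2HSV).astype(int)
roi=np.zeros(p.shape[:2],np.uint8);cv2.circle(roi,(307,110),21,1,-1)
w=((hsv[...,2]>200)&(roi>0)).astype(np.uint8)
w=cv2.morphologyEx(w,cv2.MORPH_OPEN,np.ones((3,3)))
c,l,st,ce=cv2.connectedComponentsWithStats(w)
i=l[110,303] or 1
m=(l==i).astype(np.uint8);cn=max(cv2.findContours(m,0,2)[0],key=cv2.contourArea)
(cx,cy),r=cv2.minEnclosingCircle(cv2.convexHull(cn));print("top",cx,cy,r,st[i]); C=ray((cx,cy),K,M,.1);print(C, "rad m",r*(M[2,3]-.1)/338)
# pointer
o=((hsv[...,0]>=5)&(hsv[...,0]<=24)&(hsv[...,1]>90)&(roi>0)); ys,xs=np.nonzero(o)
P=np.array([ray(q,K,M,.1)[:2] for q in zip(xs,ys)]);pm=P.mean(0)
u,s_,v=np.linalg.svd(P-pm);dirn=v[0]*np.sign(v[0]@(pm-C[:2]))
pa=np.degrees(np.arctan2(dirn[1],dirn[0]));pa2=np.degrees(np.arctan2(*(pm-C[:2])[::-1]))
red=ray((333.8,104.8),K,M,.045);rv=(red-C)[:2]
ra=np.degrees(np.arctan2(rv[1],rv[0]));print("red r",np.linalg.norm(rv),"ang",ra,"ptr",pa,pa2,"steps",(ra-pa)/18,(ra-pa2)/18)
# white ticks
for q in [(462,233),(455,253),(442,267),(424,280),(405,286),(386,286),(367,279),(350,267),(339,250)]:
    t=ray((100+q[0]/2,q[1]/2),K,M,.045)-C;print(round(np.hypot(t[0],t[1]),4),round((ra-np.degrees(np.arctan2(t[1],t[0])))/18,2))
k=ray((200.3,122.3),K,M,.055);print("key",k,"dist",np.linalg.norm((k-C)[:2]))
# second view from top
f,K2,M2=cam("top");print(proj(np.r_[C[:2],.1],K2,M2),proj(k,K2,M2))
E
```

```text
top 308.0 111.0 18.43918800354004 [290  93  35  36 991]
[0.50546682 0.15016508 0.1       ] rad m 0.017000784738246035
red r 0.035968354389032016 ang 98.02217811253473 ptr 43.7567732427569 40.957008621764075 steps 3.0147447149876574 3.170287193931703
0.0341 1.1
0.035 2.1
0.0343 3.01
0.0348 4.08
0.0352 5.05
0.0354 5.97
0.0351 6.97
0.0356 7.99
0.0353 8.96
key [0.51806261 0.04664029 0.055     ] dist 0.10428823693240571
[280.51435187 229.37623159] [324.31560389 226.98178993]
```

The dial is at step 3, so it needs three clicks (54°). Now I'll approach and grip.

```bash
python3 - <<'E'
from h import *
q=down(120);x,y=.5055,.1502
move_pose([x,y,.17],q); 
s0=sense();movel([x,y,.087],vel=.08,stop_force=5)
hold(.3);s=sense();print(s["eef_pos"],s["force"],s["joint_pos"])
p,K,M=cam("wrist");cv2.imwrite("pics/w2.png",p[:,:,::-1])
set_gripper(.0);hold(.3)
s=sense();print(s["width"],s["grasp_force"],s["force"],s["torque"],s["eef_pos"],s["clock"])
E
```

```text
[0.50565295 0.15024185 0.08731234] [-0.22441566  0.71248613 -0.90387589] [ 7.71585542e-02  3.63297378e-01  1.77915244e+00  6.10085145e-05
  9.98546392e-01 -4.46472876e-01]
0.0392758279566858 30.0000062584877 [ 0.56926212  0.06353316 -0.37795553] [ 0.06487673 -0.0010882   0.01746461] [0.50556024 0.15022689 0.08702437] 6.1083
```

Good grip: width is 39 mm and there is no side load. Next I'll push down in small steps.

```bash
cat >> h.py <<'E'
def fz(n=8):
    v=[]
    for _ in range(n): hold(.02);v.append(sense()["force"])
    return np.mean(v,0)
E
python3 - <<'E'
from h import *
f0=fz();p=np.array([.5055,.1502,.087]);z=p[2];print(f0)
while z>.0695:
    z-=.001 if z>.0695 else .0005
    movel([p[0],p[1],z],vel=.02);f=fz(6)-f0
    print(round(z,4),round(sense()["eef_pos"][2],4),f.round(2))
    if f[2]>7.2: break
print(sense()["clock"],sense()["width"])
E
```

```text
[ 0.55277044  0.57537975 -0.10810778]
0.086 0.0861 [-0.42 -0.19  1.18]
0.085 0.0852 [-0.54 -0.38  2.99]
0.084 0.0841 [-0.84 -0.46  4.09]
0.083 0.083 [-0.38 -0.37  3.24]
0.082 0.0822 [-0.86 -0.53  5.35]
0.081 0.0814 [-1.47 -0.53  7.06]
0.08 0.0805 [-1.93 -0.57  8.34]
8.6917 0.03930681375081509
```

```bash
python3 - <<'E'
from h import *
f0=np.array([.553,.575,-.108])
movel([.5055,.1502,.0796],vel=.02);f=fz(15)-f0;print(f,sense()["eef_pos"],sense()["torque"],sense()["clock"])
E
```

```text
[-2.6041786  -0.92497652  9.89877184] [0.50566047 0.15018992 0.08032596] [-0.11584699  0.49796134  0.02467949] 9.1917
```

```bash
python3 - <<'E'
from h import *
f0=np.array([.553,.575,-.108]);j=np.array(sense()["joint_pos"]);
from math import radians as rd
t0=np.mean([ (hold(.02),sense()["torque"][2])[1] for _ in range(8)]);print(t0)
for a in np.arange(.5,5.1,.5):
    jj=j.copy();jj[5]+=rd(a);move_joints(jj);hold(.1)
    t=np.mean([ (hold(.02),sense()["torque"][2])[1] for _ in range(4)])-t0;s=sense()
    print(a,round(np.degrees(s["joint_pos"][5]-j[5]),2),round(t,3),(s["force"]-f0).round(1),s["eef_pos"].round(4))
    if abs(t)>.17:break
print(s["clock"])
E
```

```text
0.0015439961281908084
0.5 0.5 0.024 [-2.2 -0.6  7.1] [0.5056 0.1502 0.0808]
1.0 1.0 0.05 [-2.3 -0.4  9. ] [0.5056 0.1502 0.0808]
1.5 1.49 0.042 [-2.8 -0.3  7. ] [0.5056 0.1502 0.0807]
2.0 1.99 0.057 [-2.1 -0.4  8.1] [0.5056 0.1501 0.0807]
2.5 2.49 0.108 [-1.9 -0.7  8. ] [0.5056 0.1502 0.0807]
3.0 2.99 0.128 [-2.2 -0.9  7.4] [0.5056 0.1501 0.0807]
3.5 3.49 0.147 [-1.9  0.   7.3] [0.5056 0.1501 0.0807]
4.0 3.98 0.185 [-1.9 -0.4  7.4] [0.5056 0.1501 0.0807]
12.6583
```

The torque was borderline: starting from the measured joints let the push sag to about 7.5 N. I'll turn back to zero, push a little more, and turn from commanded poses.

```bash
cat >> h.py <<'E'
f0=np.array([.553,.575,-.108])
def st(n=15):
    v=[]
    for _ in range(n):
        hold(.02);s=sense();v.append(np.r_[s["force"]-f0,s["torque"][2]])
    return np.mean(v,0).round(3)
def go(z,yaw): movel([.5055,.1502,z],vel=.02,attitude=down(yaw))
E
python3 - <<'E'
from h import *
go(.0802,120);print(st(),sense()["eef_pos"])
for z in(.0797,.0793,.0789,.0785):
    go(z,120);f=st();print(z,f,sense()["eef_pos"][2])
    if f[2]>10.6:break
for a in(1,2,3,4):
    go(z,120-a);hold(.1);f=st(8);print(a,f,np.degrees(R.from_quat(sense()["tool_rot"]).as_euler("zyx")[0]))
    if abs(f[3])>.17:break
print(sense()["clock"])
E
```

```text
[-1.713e+00 -5.470e-01  7.656e+00 -7.000e-03] [0.50562361 0.1501751  0.08068295]
0.0797 [-2.374 -0.768  9.956  0.012] 0.0804243580573379
0.0793 [-2.9510e+00 -7.4600e-01  1.1702e+01  5.0000e-03] 0.08023806400537145
1 [-2.979 -0.769 11.633  0.063] -119.0155936626018
2 [-2.877 -0.99  11.573  0.112] -118.01910202360682
3 [-2.938 -0.979 11.156  0.15 ] -117.02789679040534
4 [-2.744 -0.926 11.392  0.184] -116.03271808304511
16.0917
```

```bash
python3 - <<'E'
from h import *
go(.0796,116);print(st(8))
for a in(5,6,7,8,9,10,12,14,16,18):
    go(.0796,120-a);hold(.1);f=st(6);print(a,f)
    if abs(f[3])>.24:break
print(sense()["clock"],sense()["width"])
E
```

```text
[-2.377 -0.839  9.887  0.172]
5 [-2.339 -0.589  9.244  0.096]
6 [-2.354 -0.442  9.519  0.037]
7 [-2.161 -0.488  9.386  0.048]
8 [-2.303 -0.681  8.946  0.046]
9 [-2.475 -0.489  9.467  0.058]
10 [-2.268 -1.13   9.218 -0.102]
12 [-2.684 -0.649  9.323 -0.085]
14 [-2.688 -0.721  9.456 -0.168]
16 [-2.316 -0.514  9.217 -0.095]
18 [-2.39e+00 -5.56e-01  9.25e+00  2.00e-03]
20.975 0.039602497732320684
```

The torque sign reversed at 9° and is zero at 18°, so one click is over cleanly. Two more to go.

```bash
python3 - <<'E'
from h import *
for a in(22,27,32,36,40,45,50,54):
    go(.0796,120-a);hold(.1);f=st(6);print(a,f)
    if abs(f[3])>.26:break
print(sense()["clock"],sense()["width"])
E
```

```text
22 [-2.37  -0.467  9.385  0.177]
27 [-2.582 -0.868  9.217 -0.043]
32 [-2.549 -1.172  8.92  -0.144]
36 [-2.243 -0.735  9.096 -0.039]
40 [-2.315 -0.4    9.43   0.15 ]
45 [-2.864 -0.714  9.031 -0.022]
50 [-2.226 -1.004  9.434 -0.114]
54 [-2.057 -0.824  9.095 -0.011]
24.575 0.03951474597863284
```

```bash
python3 - <<'E'
from h import *
go(.0866,66);print(st(6))
set_gripper(.093);movel([.5055,.1502,.17],vel=.12)
move_pose([0.56,0.10,0.26],down(180));hold(.2)
p,K,M=cam("wrist"); np.savez("pics/w3.npz",p=p,K=K,M=M)
cv2.imwrite("pics/w3.png",cv2.resize(p[60:200,260:360,::-1],(500,700)[:1]+(600,),interpolation=cv2.INTER_CUBIC))
hsv=cv2.cvtColor(p,cv2.COLOR_RGB2HSV)
C=proj([.5055,.1502,.1],K,M)
roi=np.zeros(p.shape[:2],np.uint8);cv2.circle(roi,tuple(int(v) for v in C),19,255,-1)
o=cv2.inRange(hsv,(5,90,60),(24,255,255))&roi; ys,xs=np.nonzero(o)
P=np.array([ray(q,K,M,.1)[:2] for q in zip(xs,ys)]);pm=P.mean(0);v=np.linalg.svd(P-pm)[2][0];v*=np.sign(v@(pm-[.5055,.1502]))
print("steps",(98.02-np.degrees(np.arctan2(v[1],v[0])))/18)
g=cv2.inRange(hsv,(45,120,60),(80,255,255));c,l,s_,ce=cv2.connectedComponentsWithStats(g)
kp=proj([.518,.0466,.055],K,M)
i=min([i for i in range(1,c) if s_[i,4]>200],key=lambda i:np.hypot(*(ce[i]-kp)));print("key",s_[i],ray(ce[i],K,M,.055),sense()["clock"])
E
```

```text
[ 0.487 -0.397  0.46  -0.014]
steps 6.068281548764812
key [189 120  26  26 516] [0.51820337 0.04659801 0.055     ] 29.0667
```

View pics/w3.png

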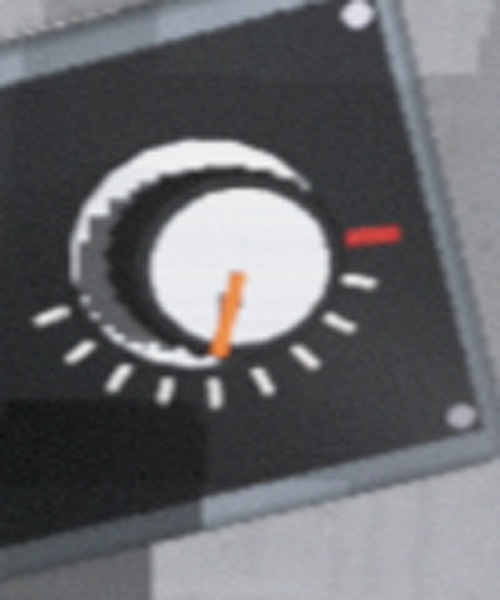

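The pointer is at step 6 (measured 6.07) and the knob is up. Next is the start key.

```bash
python3 - <<'E'
from h import *
x,y=.518,.0468
set_gripper(0)
move_pose([x,y,.11],down(90));hold(.2);b=st(6)
print(movel([x,y,.078],vel=.06,stop_force=3),sense()["eef_pos"])
z=sense()["eef_pos"][2];zs=z
while z>zs-.012:
    z-=.001;movel([x,y,z],vel=.02);f=st(4)-b;print(round(z,4),round(sense()["eef_pos"][2],4),f[2].round(2))
    if f[2]>7.5:break
hold(.2)
movel([x,y,.12],vel=.1);hold(.3);print(sense()["clock"])
E
```

```text
True [0.51746919 0.04685581 0.07643224]
0.0754 0.0753 4.69
0.0744 0.0752 11.89
34.475
```

The force hit a hard stop, but I didn't see the first contact. I'll trace a second press to confirm the travel.

```bash
python3 - <<'E'
from h import *
x,y=.5175,.0468
movel([x,y,.0845],vel=.1);hold(.2);b=st(6)
for z in(.0835,.0825,.0815,.0805,.0795,.0785,.0775,.0765,.0755,.0748):
    movel([x,y,z],vel=.03);f=st(4)-b;print(round(z,4),round(sense()["eef_pos"][2],4),f[2].round(2))
    if f[2]>8:break
movel([x,y,.12],vel=.1);movel([x,y,.2],vel=.15);hold(.3)
p,K,M=cam("top");cv2.imwrite("pics/t4.png",p[140:280,170:400,::-1]);print(sense()["clock"])
E
```

```text
0.0835 0.0835 -0.08
0.0825 0.0825 0.15
0.0815 0.0815 0.24
0.0805 0.0806 1.53
0.0795 0.0796 2.35
0.0785 0.0786 2.94
0.0775 0.0775 3.62
0.0765 0.0766 4.09
0.0755 0.0756 5.38
0.0748 0.0752 8.12
40.0833
```

The trace shows spring contact at 81 mm and a stop at 75.2 mm, reached at about 5 N. That is the full 6 mm of travel. Now I'll hand in.

```bash
python3 -c "
from plant import *
print(sign_off())"
```

```text
the job is handed in; nothing more can be done
None
```

The job is handed in: the dial went from step 3 to step 6 and sprang back up (checked by camera), and the start key was pressed its full travel, twice, and released. The run took about 40 s on the clock; the sign-off returned no verdict, and I did not check the bystanders by camera at the end.

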